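# Put the balance weights back into their block in order of size

### The job

The balance check is finished: put the four steel knob weights from the rubber mat back into the wooden weight block, so that they stand in a row in order of size, each upright and fully down in the well made for its size. Do not let a weight fall over, and leave the petri dish in front of the balance and the seed vial between the mat and the block where they are.

Things in the scene. Friction and masses are not known exactly. Their poses are not given: they have to be found in the camera images.
- weight_1: the smallest of four loose, bare steel balance weights of the usual knob shape (50 g), standing upright on a thin dark rubber mat: a plain cylinder 18 mm in diameter and 22 mm tall, above it a thin neck and a narrower round knob; 32 mm tall in all. Origin: centre of its underside; z up along its axis.
- weight_2: the second smallest of four loose, bare steel balance weights of the usual knob shape (100 g), standing upright on a thin dark rubber mat: a plain cylinder 25 mm in diameter and 29 mm tall, above it a thin neck and a narrower round knob; 41 mm tall in all. Origin: centre of its underside; z up along its axis.
- weight_3: the second largest of four loose, bare steel balance weights of the usual knob shape (200 g), standing upright on a thin dark rubber mat: a plain cylinder 32 mm in diameter and 36 mm tall, above it a thin neck and a narrower round knob; 51 mm tall in all. Origin: centre of its underside; z up along its axis.
- weight_4: the largest of four loose, bare steel balance weights of the usual knob shape (500 g), standing upright on a thin dark rubber mat: a plain cylinder 40 mm in diameter and 45 mm tall, above it a thin neck and a narrower round knob; 64 mm tall in all. Origin: centre of its underside; z up along its axis.
- seat_1: felt pad in the smallest of the four wells in a row in a fixed wooden block (243 x 88 x 24 mm tall); the well for weight_1. Origin: centre of the felt's top, 16 mm above the table, 8 mm below the block's top; z up, x along the row towards the larger wells; 0 mm along x from seat_1. The well is round, 32 mm wide, flat-floored, upright-walled, its rim bevelled by 1.5 mm; its weight stands in it with 7 mm to spare all round.
- seat_2: felt pad in the second smallest of the four wells in a row in a fixed wooden block (243 x 88 x 24 mm tall); the well for weight_2. Origin: centre of the felt's top, 16 mm above the table, 8 mm below the block's top; z up, x along the row towards the larger wells; 46.5 mm along x from seat_1. The well is round, 39 mm wide, flat-floored, upright-walled, its rim bevelled by 1.5 mm; its weight stands in it with 7 mm to spare all round.
- seat_3: felt pad in the second largest of the four wells in a row in a fixed wooden block (243 x 88 x 24 mm tall); the well for weight_3. Origin: centre of the felt's top, 16 mm above the table, 8 mm below the block's top; z up, x along the row towards the larger wells; 100 mm along x from seat_1. The well is round, 46 mm wide, flat-floored, upright-walled, its rim bevelled by 1.5 mm; its weight stands in it with 7 mm to spare all round.
- seat_4: felt pad in the largest of the four wells in a row in a fixed wooden block (243 x 88 x 24 mm tall); the well for weight_4. Origin: centre of the felt's top, 16 mm above the table, 8 mm below the block's top; z up, x along the row towards the larger wells; 161 mm along x from seat_1. The well is round, 54 mm wide, flat-floored, upright-walled, its rim bevelled by 1.5 mm; its weight stands in it with 7 mm to spare all round.
- counted_dish: bystander: a loose, round, shallow petri dish with lid and counted seeds, 95 mm in diameter, 14 mm tall, on the table in front of the balance; not to be shifted. Origin: centre of its underside; z up.
- seed_vial: bystander: a loose glass vial of seeds with a dark cap, 23 mm in diameter, 60 mm tall, standing on the table between the mat and the block, on the robot's side; not to be shifted. Origin: centre of its underside; z up.
Things that resemble listed ones, but are neither listed nor needed, are in the scene too. What is shaped like the weight_2 but green is not meant.

How it is judged:
At the end, for the whole second after the job is handed in: Each of the four weights stands in its own well (smallest in the smallest, and so on up): its axis within 12 mm of the well's centre, its underside within 3 mm of the felt, tilted less than 0.1 rad, let go and at rest (horizontal distance between weight_1 and seat_1 below 0.012 m and z of weight_1 in the frame of seat_1 between -0.003 and 0.003 m and angle between each of weight_1, weight_2, weight_3, weight_4's own z axis and vertical below 0.1 rad and linear speed of each of weight_1, weight_2, weight_3, weight_4 below 0.01 m/s and angular speed of each of weight_1, weight_2, weight_3, weight_4 below 0.1 rad/s and horizontal distance between weight_2 and seat_2 below 0.012 m and z of weight_2 in the frame of seat_2 between -0.003 and 0.003 m and horizontal distance between weight_3 and seat_3 below 0.012 m and z of weight_3 in the frame of seat_3 between -0.003 and 0.003 m and horizontal distance between weight_4 and seat_4 below 0.012 m and z of weight_4 in the frame of seat_4 between -0.003 and 0.003 m); the robot touches nothing.
It fails at once if a weight falls over (tilts by more than 0.7 rad) (angle between any of weight_1, weight_2, weight_3, weight_4's own z axis and vertical above 0.7 rad).
It fails at once if the petri dish is shifted by more than 20 mm (distance of counted_dish from where it was at the start of the episode above 0.02 m).
It fails at once if the seed vial is shifted by more than 20 mm or knocked over (distance of seed_vial from where it was at the start of the episode above 0.02 m or angle between seed_vial's own z axis and vertical above 0.5 rad).
It also fails if it takes over 109 s, if anything falls off the work surface, if the arm or the gripper's body presses on something with over 40 N, if the wrist force passes 120 N, or if a joint passes its speed limit or range.

### The arm

A 6-joint arm with a two-finger parallel gripper is mounted at the origin on a cart in front of the work surface, level with it; the furniture and walls round the work are solid. World frame = base frame: x ahead of the robot, y to its left, z up, the work surface at z = 0. Lengths are in m, angles in rad, forces in N, time in s.
With the tool pointing down it reaches from about 0.325 to 0.9 m from the base axis. Payload 3.5 kg.
Tool frame: the origin (TCP) lies between the finger pads; the fingertips stand 14 mm ahead of it and the grasp point (between the pads) lies 5 mm behind it; y points along the fingers, x is the direction in which the jaws open and shut, and the axes are right-handed (so a half turn about y gives the same grasp; the last joint's range is limited). The gripper opens to 85 mm and grips with 20 to 120 N. Pads are 22 mm wide; open, the fingers measure 114 mm over their backs; the gripper's body (76 mm by 85 mm) begins 54 mm behind the grasp point. The pads swing forward as they close: fully open they stand 13 mm farther back than shut.
Start: joints at [-1.394, 0.276, -0.026, 1.268, 0, 1.467], TCP at [0.173, -0.601, 0.245] pointing down, gripper open.
Joint ranges: [-3.12, 3.12], [-0.85, 1.88], [-1.08, 1.24], [-1.95, 2.15], [-1.57, 1.53], [-3.14, 3.14]. Speed limits (rad/s): [2.57, 2.57, 3.14, 3.14, 3.14, 3.14].

### API

Orientations are given as [roll, pitch, yaw] about the fixed x, y, z axes, in that order (R = Rz(yaw) Ry(pitch) Rx(roll)).
In Python, from rig import ctrl gives the robot as it stands. The module is installed in compiled form; this text tells all that it offers. Calls block until the motion is done:
- ctrl.move_ptp(position, orientation): joint-space move of the TCP to a pose.
- ctrl.move_l(position, frame=None, max_speed=0.15, threshold=None): straight line of the TCP; frame=None keeps the orientation; max_speed is the mean speed in m/s. With threshold (N) it stops when the force on the tool has changed by that much, and returns True; else False.
- ctrl.set_joints(angles): joint-space move.
- ctrl.grip(opening): finger opening in m; the grip force is fixed at half the most; returns when the fingers have stopped.
- ctrl.dwell(seconds).
- ctrl.ik(position, orientation): joint angles nearest the present ones, or None.
- ctrl.read_state(): the state.
- ctrl.capture(name): name is "scene" or "top" or "wrist"; returns a dict with "img" (480x640x3 uint8, blue, green, red), "range_z" (480x640 float32, m along the optical axis (not along the pixel's ray), 0 where there is no reading), "camera_matrix" (3x3 intrinsics, pixels), "dist_coeffs" ([k1, k2, p1, p2, k3] as OpenCV has them; the pictures are not rectified), "pose" (4x4, takes a point from camera to world coordinates). Camera axes: x right, y down, z forward; pixel columns grow to the right and rows downward; lengths in m; the calibration is good to about 2 mm. A picture is of the moment at which its call begins.
A pose or a line that the arm cannot do raises ctrl.Unreachable and nothing moves.
- ctrl.close_job(): hands the job in, once; it reports no verdict.
Trained networks look in the newest picture that a camera, given by its name, has taken for a name from the list of things; names that differ only in an ending like _2 or _b are one class to them, and where a whole thing is asked for, a point or a joint stands for the part that bears it (a point fixed in the world has none). Each returns a list of dicts, best first, with "p" (0 to 1); they miss things now and then, are a little off and sometimes report something else, mostly with a low value. They report only what shows in the picture. A call takes as long as a camera call. They do not tell look-alikes from the thing itself.
- ctrl.spot_in(thing, camera): "point" ([x, y, z] in m, in the coordinates of the camera as it stood for that picture, good to about 4 mm: the middle of the surface that is visible of it).
- ctrl.spot_point(thing, camera): "point" ([x, y, z] in m, in the coordinates of the camera as it stood for that picture, good to about 4 mm: a listed point, or the origin of a listed thing).
The state is a dict: "time": time; "joint_pos": joint angles; "qd": joint speeds; "effort": joint torques, N m; "tool_pos": TCP position; "tool_rot": TCP orientation; "wrist_force": force on the tool from outside, world axes, zero at the start; "wrist_torque": the same for the moment, N m; "finger_gap": finger opening in m.
Only numpy, scipy, OpenCV 4.12 (cv2) and the standard library are available. Lean on these libraries where they do the work, as an engineer would, in place of code of your own. Each camera call takes 0.05 s, during which the arm holds its last target.

## Working session

There is one attempt and no reset: what is moved stays moved. The work goes in short steps, each a Python script; the robot and the scene stay as the last script left them, time stands still between calls to the robot, and variables do not carry over. Pictures are saved under pics/ and viewed, and the job is handed in when it is done.

```bash
mkdir -p pics; ls; cat > h.py <<'E'
import numpy as np, cv2
from rig import ctrl
def cap(n,f=None):
    c=ctrl.capture(n)
    if f: cv2.imwrite('pics/'+f,c['img'])
    return c
def w(c,p):
    return (c['pose']@np.r_[p,1])[:3]
def proj(c,P):
    T=np.linalg.inv(c['pose']); q=(T@np.r_[P,1])[:3]
    return cv2.projectPoints(q[None],np.zeros(3),np.zeros(3),c['camera_matrix'],np.array(c['dist_coeffs'],float))[0].ravel()
def px(c,u,v,z=None):
    n=cv2.undistortPoints(np.array([[[u,v]]],float),c['camera_matrix'],np.array(c['dist_coeffs'],float)).ravel()
    d=np.r_[n,1.]
    if z is None:
        return w(c,d*c['range_z'][int(round(v)),int(round(u))])
    R=c['pose'][:3,:3];t=c['pose'][:3,3];r=R@d
    return t+r*(z-t[2])/r[2]
E
python3 - <<'E'
from h import *
np.set_printoptions(precision=4,suppress=True)
for n in ['scene','top','wrist']:
    c=cap(n,n+'0.png'); print(n,c['pose'],c['camera_matrix'][0,0])
    for t in ['weight_1','seat_1','seed_vial','counted_dish']:
        for f in (ctrl.spot_in,ctrl.spot_point):
            try:
                for d in f(t,n): 
                    P=w(c,d['point']);print(t,f.__name__,round(d['p'],2),P,proj(c,P).round())
            except Exception as e: print(t,e)
s=ctrl.read_state();print(s)
E
```

```text
pics
scene [[ 0.8546 -0.3881  0.3451  0.2871]
 [-0.5193 -0.632   0.5753 -0.5037]
 [-0.0052 -0.6708 -0.7416  0.6953]
 [ 0.      0.      0.      1.    ]] 443.56640859516597
weight_1 call 0.85 [ 0.4782 -0.2695  0.0386] [351. 382.]
weight_1 call 0.83 [ 0.4544 -0.1505  0.0434] [300. 330.]
weight_1 call 0.6 [ 0.624  -0.1272  0.0289] [374. 283.]
weight_1 call 0.48 [ 0.5529 -0.0478  0.0301] [319. 270.]
weight_1 call 0.42 [ 0.6181 -0.2522  0.0216] [413. 337.]
weight_1 call 0.82 [ 0.4567 -0.1421  0.0008] [300. 338.]
weight_1 call 0.66 [ 0.4838 -0.2635  0.0018] [351. 387.]
weight_1 call 0.61 [ 0.5557 -0.0406  0.0007] [318. 276.]
weight_1 call 0.58 [ 0.6277 -0.1207 -0.001 ] [372. 289.]
weight_1 call 0.52 [ 0.6215 -0.2479  0.0011] [412. 340.]
seat_1 call 0.58 [0.4997 0.1703 0.0142] [246. 217.]
seat_1 call 0.54 [0.4446 0.1524 0.0161] [226. 231.]
seat_1 call 0.52 [0.5985 0.2073 0.0136] [279. 192.]
seat_1 call 0.78 [0.5001 0.1706 0.013 ] [247. 217.]
seat_1 call 0.72 [0.4412 0.1485 0.0143] [225. 234.]
seat_1 call 0.43 [0.5939 0.2064 0.0151] [277. 192.]
seed_vial call 0.6 [0.4417 0.1515 0.018 ] [225. 
[... 1680 characters left out ...]
]
counted_dish call 0.66 [ 0.7101 -0.0057  0.0003] [315. 182.]
wrist [[ 0.2759 -0.9266 -0.2555  0.2366]
 [-0.9612 -0.2662 -0.0728 -0.5819]
 [-0.0006  0.2656 -0.9641  0.3742]
 [ 0.      0.      0.      1.    ]] 374.4085867135151
{'time': 1.35, 'joint_pos': array([-1.3944,  0.2764, -0.0264,  1.268 ,  0.    ,  1.4674]), 'qd': array([-0.0013,  0.0003, -0.0025, -0.0016, -0.0007, -0.0009]), 'effort': array([  0.0003, -44.5502,  29.5557,   0.0013,  -0.    ,   0.    ]), 'tool_pos': array([ 0.1726, -0.6007,  0.2453]), 'tool_rot': array([-1.5708, -0.    , -1.291 ]), 'wrist_force': array([-0.1598,  0.1373, -0.3558]), 'wrist_torque': array([-0.0559, -0.006 , -0.0179]), 'finger_gap': 0.08491967911555162}
```

View pics/scene0.png

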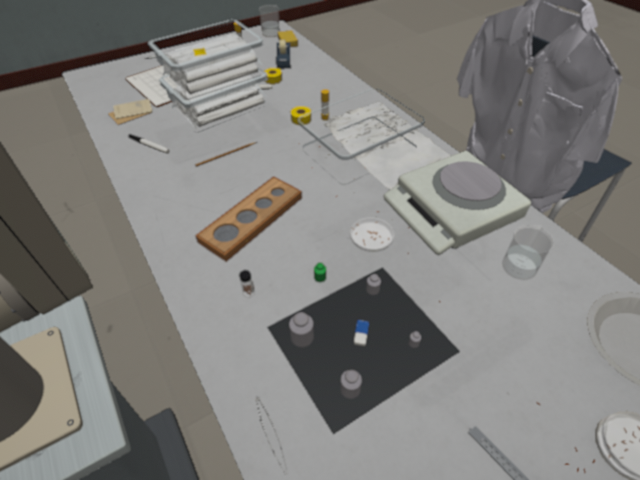

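View pics/top0.png

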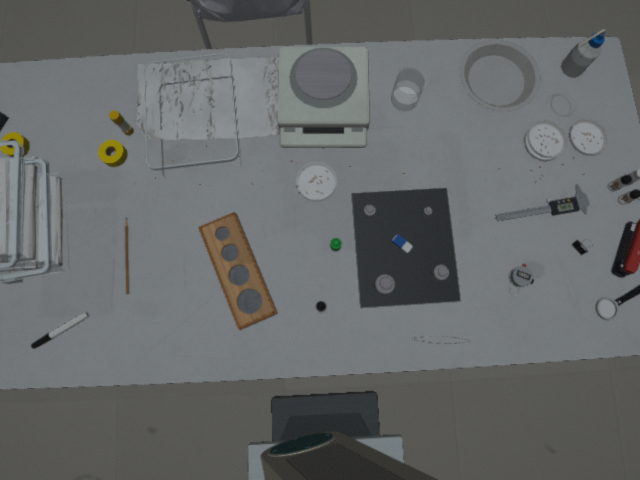

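```bash
cat > v.py <<'E'
from h import *
np.set_printoptions(precision=4,suppress=True)
import pickle
yaw=-1.21
out=[]
for i,p in enumerate([[0.50,-0.15,0.28],[0.52,-0.24,0.28],[0.48,0.12,0.24],[0.52,0.20,0.24]]):
    try: ctrl.move_ptp(p,[-np.pi/2,0,yaw])
    except ctrl.Unreachable: print('unreach',p); continue
    ctrl.dwell(0.2)
    c=cap('wrist',f'w{i}.png'); out.append(c)
    for t in (['weight_1'] if i<2 else ['seat_1']):
        for d in ctrl.spot_point(t,'wrist'):
            P=w(c,d['point']);print(i,t,round(d['p'],2),P,proj(c,P).round())
for n in ['scene','top']: out.append(cap(n))
pickle.dump(out,open('v.pkl','wb'))
s=ctrl.read_state();print(s['time'],s['joint_pos'],s['tool_pos'],s['wrist_force'])
E
python3 v.py
```

```text
0 weight_1 0.84 [ 0.624  -0.2536  0.0007] [455. 124.]
0 weight_1 0.83 [ 0.4629 -0.1382  0.0014] [300. 225.]
0 weight_1 0.74 [ 0.4833 -0.2636  0.0027] [410. 247.]
0 weight_1 0.67 [ 0.5565 -0.0456 -0.0011] [247. 113.]
0 weight_1 0.57 [ 0.6288 -0.1268  0.001 ] [345.  73.]
1 weight_1 0.9 [ 0.4819 -0.2646  0.0002] [332. 237.]
1 weight_1 0.9 [ 0.4625 -0.1364  0.0029] [217. 214.]
1 weight_1 0.78 [ 0.6266 -0.1248 -0.0019] [255.  62.]
1 weight_1 0.77 [ 0.6211 -0.2494 -0.001 ] [366. 112.]
1 weight_1 0.57 [ 0.5551 -0.0446 -0.0063] [163. 103.]
2 seat_1 0.94 [0.4402 0.1465 0.0193] [281. 237.]
2 seat_1 0.88 [0.4999 0.1693 0.0156] [279. 170.]
2 seat_1 0.84 [0.5492 0.1886 0.0181] [276. 111.]
2 seat_1 0.79 [0.5922 0.2024 0.0165] [278.  57.]
3 seat_1 0.92 [0.4397 0.1496 0.0196] [340. 298.]
3 seat_1 0.91 [0.5494 0.1879 0.0158] [345. 183.]
3 seat_1 0.73 [0.5918 0.2014 0.0125] [348. 134.]
3 seat_1 0.67 [0.5036 0.1713 0.0169] [343. 233.]
6.9333 [ 0.2502  0.1587 -0.1847  1.2272 -0.      3.0319] [0.5198 0.1994 0.2402] [ 0.7715  0.3092 -0.2413]
```

View pics.

View pics/w0.png

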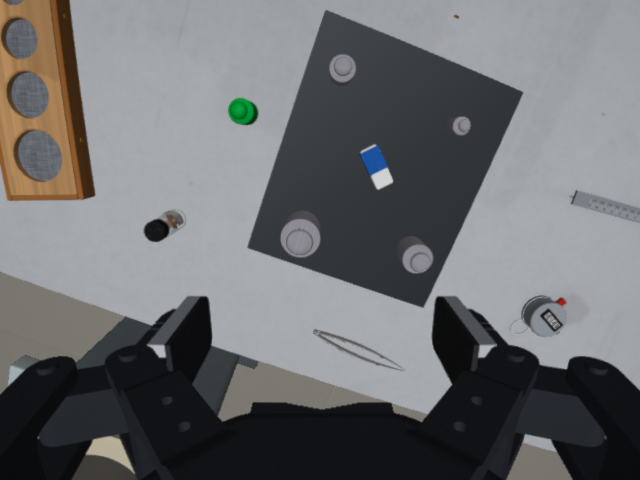

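View pics/w3.png

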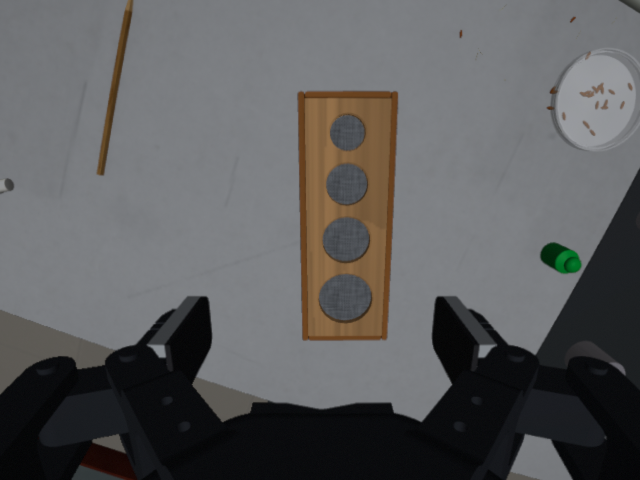

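```bash
cat > a.py <<'E'
from h import *
import pickle
from scipy.optimize import least_squares
np.set_printoptions(precision=4,suppress=True)
o=pickle.load(open('v.pkl','rb'))
def cloud(c):
    z=c['range_z'];v,u=np.mgrid[0:480,0:640]
    n=cv2.undistortPoints(np.stack([u.ravel(),v.ravel()],1)[:,None].astype(float),c['camera_matrix'],np.array(c['dist_coeffs'],float))[:,0]
    P=np.c_[n,np.ones(len(n))]*z.reshape(-1,1)
    P=P[z.ravel()>0]
    return P@c['pose'][:3,:3].T+c['pose'][:3,3]
W={1:((.6225,-.2515),.009,.022,.032),2:((.627,-.125),.0125,.029,.041),3:((.4825,-.2645),.016,.036,.051),4:((.4627,-.1375),.02,.045,.064)}
for k,i in [('w0',0),('w1',1),('scene',4),('top',5)]:
    P=cloud(o[i])
    for m,((x,y),r,hc,h) in W.items():
        d=np.hypot(P[:,0]-x,P[:,1]-y)
        L=P[d<.045]; ring=L[np.hypot(L[:,0]-x,L[:,1]-y)>.032]
        s=L[(L[:,2]>.006)&(L[:,2]<hc-.003)]
        kn=L[(L[:,2]>hc+.006)]
        if len(s)>8:
            f=least_squares(lambda q:np.hypot(s[:,0]-q[0],s[:,1]-q[1])-r,[x,y],loss='soft_l1',f_scale=.001)
            print(k,m,'mat z',np.median(ring[:,2]).round(4),'cyl',f.x,np.std(f.fun).round(4),len(s),'knob',kn[:,:2].mean(0) if len(kn) else None,'maxz',np.percentile(L[:,2],99.8).round(4))
for i in (2,3,5):
    P=cloud(o[i])
    for nm,(x,y),r in [('s4',(.441,.148),.027),('s3',(.5005,.170),.023),('s2',(.550,.1885),.0195),('s1',(.593,.202),.016)]:
        d=np.hypot(P[:,0]-x,P[:,1]-y)
        f=P[d<r-.006]; t=P[(d>r+.004)&(d<r+.01)]
        L=P[(d<r+.012)]; low=L[(L[:,2]<.0185)&(L[:,2]>.012)]
        (c,rad)=cv2.minEnclosingCircle(low[:,:2].astype(np.float32)*1000) if len(low)>3 else ((0,0),0)
        print(i,nm,'floor z',np.median(f[:,2]),'top',np.median(t[:,2]),'cent',low[:,:2].mean(0),np.array(c)/1000,rad,len(low))
E
python3 a.py
```

```text
w0 1 mat z 0.0022 cyl [ 0.6219 -0.2533] 0.0004 64 knob [ 0.6207 -0.2523] maxz 0.0346
w0 2 mat z 0.0021 cyl [ 0.6273 -0.1229] 0.0001 69 knob [ 0.6269 -0.1228] maxz 0.044
w0 3 mat z 0.0022 cyl [ 0.4813 -0.2644] 0.0002 242 knob [ 0.4823 -0.2629] maxz 0.054
w0 4 mat z 0.3327 cyl [ 0.4616 -0.1411] 0.0001 240 knob [ 0.489  -0.1172] maxz 0.361
w1 1 mat z 0.0023 cyl [ 0.6214 -0.2534] 0.0001 23 knob [ 0.6214 -0.2531] maxz 0.0345
w1 2 mat z 0.0022 cyl [ 0.6274 -0.1228] 0.0003 108 knob [ 0.6269 -0.1235] maxz 0.0441
w1 3 mat z 0.0022 cyl [ 0.4813 -0.2642] 0.0002 164 knob [ 0.4824 -0.2637] maxz 0.054
w1 4 mat z 0.0023 cyl [ 0.4616 -0.1407] 0.0002 371 knob [ 0.4658 -0.1452] maxz 0.3365
scene 1 mat z 0.0006 cyl [ 0.6214 -0.2535] 0.0004 40 knob [ 0.6201 -0.2542] maxz 0.0328
scene 2 mat z 0.0014 cyl [ 0.6283 -0.1223] 0.0008 83 knob [ 0.6264 -0.1239] maxz 0.0428
scene 3 mat z 0.0006 cyl [ 0.4814 -0.2646] 0.0004 146 knob [ 0.4801 -0.2663] maxz 0.0529
scene 4 mat z 0.0013 cyl [ 0.4623 -0.1407] 0.0006 249 knob [ 0.4608 -0.1439] maxz 0.0671
top 1 mat z 0.0016 cyl [ 0.6231 -0.2522] 0.0079 21 knob [ 0.6224 
[... 969 characters left out ...]
6836 1681
3 s2 floor z 0.3177029070436401 top 0.29332151956730285 cent [0.5498 0.1864] [0.555 0.19 ] 26.299190521240234 1376
3 s1 floor z 0.016304961668242635 top 0.02427107097672382 cent [0.5926 0.2025] [0.5872 0.2006] 21.614391326904297 1007
5 s4 floor z 0.6821911711976006 top 0.6827355291321522 cent [0.4432 0.1469] [0.4432 0.1463] 26.95789337158203 448
5 s3 floor z 0.5382633292723652 top 0.6577351505689182 cent [0.5009 0.1686] [0.5065 0.171 ] 28.86504364013672 316
5 s2 floor z 0.6515924240719145 top 0.6337510483913418 cent [0.5505 0.1868] [0.5477 0.183 ] 23.56361961364746 221
5 s1 floor z 0.01720161361187178 top 0.02358863062015909 cent [0.5854 0.1941] [0.5827 0.1983] 17.44416618347168 28
```

```bash
cat > pp.py <<'E'
from h import *
import sys
np.set_printoptions(precision=4,suppress=True)
YAW=1.934; O=[-np.pi/2,0,YAW]
W={1:(.6216,-.2534),2:(.6274,-.1229),3:(.4813,-.2644),4:(.4617,-.1409)}
S={1:(.5929,.2031),2:(.5495,.1866),3:(.4997,.1677),4:(.4414,.1455)}
TIP={1:.0105,2:.011,3:.013,4:.015}; D={1:.018,2:.025,3:.032,4:.040}
def st(m):
    s=ctrl.read_state(); print(m,'t',round(s['time'],2),'tcp',s['tool_pos'],'F',s['wrist_force'],'gap',round(s['finger_gap'],4)); return s
def pick(k):
    x,y=W[k]; z=.0022+TIP[k]+.014
    ctrl.grip(min(D[k]+.03,.085))
    ctrl.move_ptp([x,y,.16],O)
    ctrl.move_l([x,y,z+.015],max_speed=.15); ctrl.move_l([x,y,z],max_speed=.05)
    st('at'); ctrl.grip(max(D[k]-.008,0)); ctrl.dwell(.2); st('gripped')
    ctrl.move_l([x,y,z+.02],max_speed=.06); ctrl.move_l([x,y,.16],max_speed=.15)
    ctrl.dwell(.2); st('lifted'); cap('wrist',f'lift{k}.png')
def place(k):
    x,y=S[k]; z=.0162+TIP[k]+.014
    ctrl.move_ptp([x,y,.16],O); ctrl.move_l([x,y,z+.02],max_speed=.15)
    cap('wrist',f'pre{k}.png')
    ctrl.move_l([x,y,z+.004],max_speed=.05); ctrl.dwell(.1); st('above')
    r=ctrl.move_l([x,y,z-.001],max_speed=.015,threshold=3); print('touch',r); s=st('down')
    ctrl.grip(D[k]+.018); ctrl.dwell(.2); st('released')
    ctrl.move_l([x,y,.16],max_speed=.15); cap('wrist',f'post{k}.png'); st('up')
if __name__=='__main__':
    for a in sys.argv[1:]:
        (pick if a[0]=='p' else place)(int(a[1]))
E
python3 -c "
import cv2
i=cv2.imread('pics/w0.png')[20:290,150:510]
cv2.imwrite('pics/crop0.png',cv2.resize(i,None,fx=2.2,fy=2.2))"
python3 - <<'E'
from pp import *
q=[ctrl.ik([x,y,z],O) for d in (W,S) for (x,y) in d.values() for z in (.025,.16)]
print(np.array(q))
E
```

```text
[[-0.4833  0.5327 -0.1488  0.8893  0.     -0.8465]
 [-0.4833  0.4083 -0.0267  1.1358  0.     -0.8465]
 [-0.2945  0.4861 -0.2277  0.857   0.     -0.6577]
 [-0.2945  0.3547 -0.1047  1.1114  0.     -0.6577]
 [-0.6201  0.3561 -0.437   0.7777 -0.     -0.9833]
 [-0.6201  0.2036 -0.3076  1.0596 -0.     -0.9833]
 [-0.4302  0.2589 -0.5808  0.7311  0.     -0.7934]
 [-0.4302  0.0891 -0.4432  1.0384  0.     -0.7934]
 [ 0.2269  0.4679 -0.2581  0.8448  0.     -0.1363]
 [ 0.2269  0.3336 -0.1345  1.1027  0.     -0.1363]
 [ 0.216   0.4011 -0.3666  0.8031  0.     -0.1472]
 [ 0.216   0.2561 -0.2401  1.0746  0.     -0.1472]
 [ 0.2011  0.3242 -0.4856  0.761   0.     -0.1621]
 [ 0.2011  0.1661 -0.3538  1.0509  0.     -0.1621]
 [ 0.1792  0.232  -0.6184  0.7204  0.     -0.184 ]
 [ 0.1792  0.0572 -0.4781  1.0355  0.     -0.184 ]]
```

View pics/crop0.png

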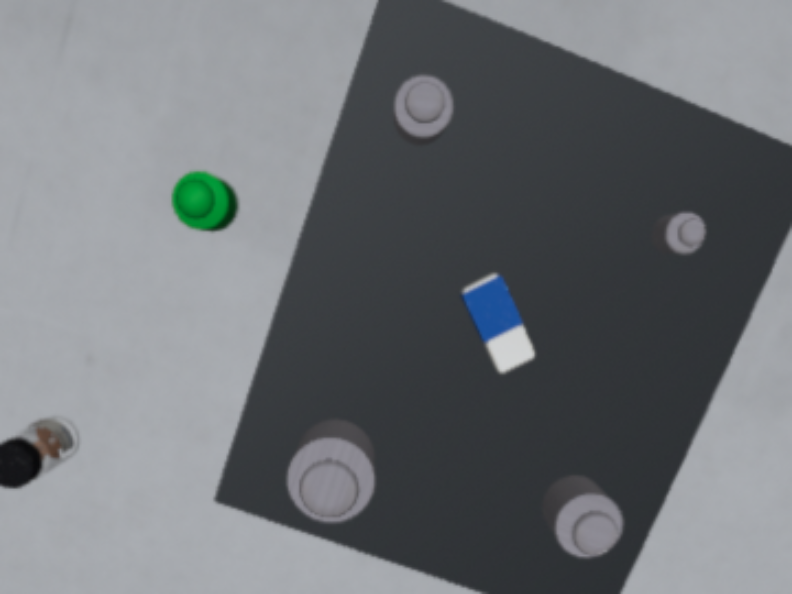

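In the w0 view, the two candidates for weight_2 are the steel one on the mat at (343,68) and the green one on the table at (242,111). The steel one is meant. By size, the others are w1 at (461,126), w3 at (416,255) and w4 at (300,235). The spare grey 1KG-type object at (545,317) is off the mat and not meant.

```bash
python3 pp.py p3
```

```text
at t 12.02 tcp [ 0.4809 -0.2642  0.0288] F [ 1.0388 -0.1761  0.195 ] gap 0.0621
gripped t 12.6 tcp [ 0.4817 -0.2647  0.0297] F [-1.0473  0.7244  5.1862] gap 0.0301
lifted t 14.18 tcp [ 0.4805 -0.2639  0.1586] F [ 0.7159  0.1012 -1.6573] gap 0.0298
```

View pics/lift3.png

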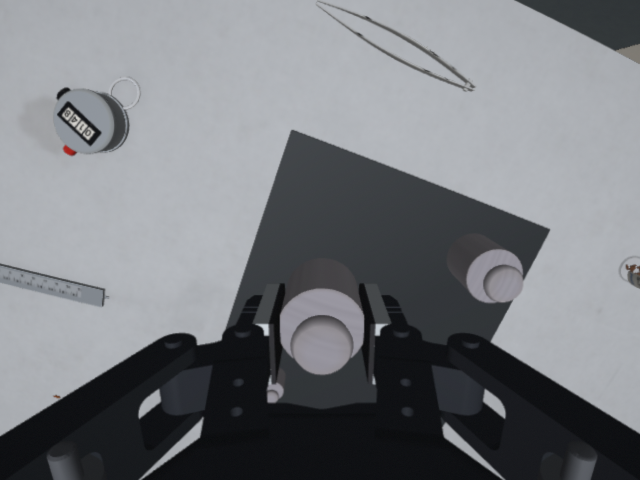

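```bash
python3 pp.py l3
```

```text
above t 17.23 tcp [0.4997 0.1678 0.0472] F [ 0.1518 -0.1312 -1.9471] gap 0.0302
touch True
down t 17.54 tcp [0.5002 0.1678 0.0437] F [-0.8477 -0.1295  4.1524] gap 0.0301
released t 18.07 tcp [0.4986 0.1675 0.0424] F [-0.1114  0.3063  0.4034] gap 0.0498
up t 19.06 tcp [0.4986 0.1675 0.1587] F [-0.7271  0.0328 -0.265 ] gap 0.0499
```

View pics/pre3.png

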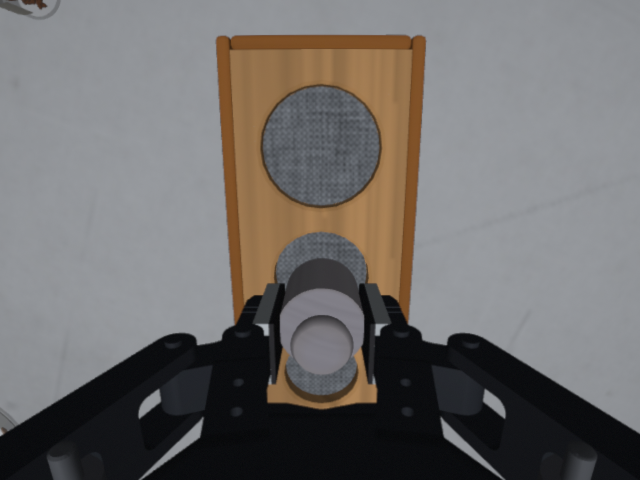

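View pics/post3.png

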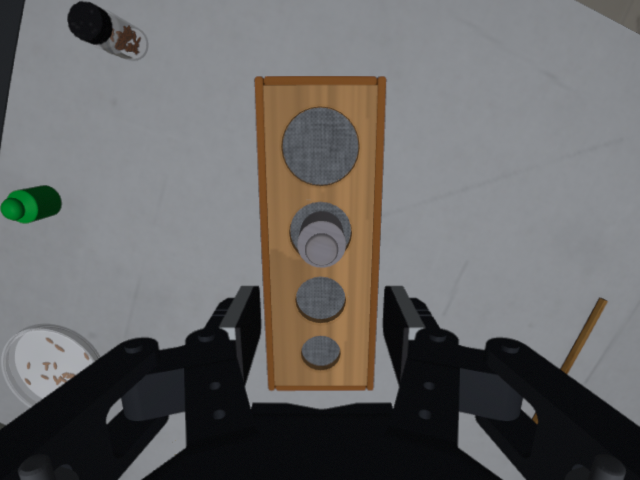

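weight_3 stands in its well at (321,245), upright. I'll check its position and height from depth.

```bash
cat > chk.py <<'E'
from h import *
import sys
from scipy.optimize import least_squares
from pp import S
np.set_printoptions(precision=4,suppress=True)
D={1:(.009,.022,.032),2:(.0125,.029,.041),3:(.016,.036,.051),4:(.02,.045,.064)}
def cloud(c):
    z=c['range_z'];v,u=np.mgrid[0:480,0:640]
    n=cv2.undistortPoints(np.stack([u.ravel(),v.ravel()],1)[:,None].astype(float),c['camera_matrix'],np.array(c['dist_coeffs'],float))[:,0]
    P=np.c_[n,np.ones(len(n))]*z.reshape(-1,1); P=P[z.ravel()>0]
    return P@c['pose'][:3,:3].T+c['pose'][:3,3]
def check(cam,ks):
    P=cloud(cap(cam))
    for k in ks:
        x,y=S[k];r,hc,h=D[k]; d=np.hypot(P[:,0]-x,P[:,1]-y)
        L=P[(d<r+.012)&(P[:,2]<.1)]
        s=L[(L[:,2]>.028)&(L[:,2]<.0162+hc-.003)]
        if len(s)<4: print(k,'few');continue
        f=least_squares(lambda q:np.hypot(s[:,0]-q[0],s[:,1]-q[1])-r,[x,y],loss='soft_l1',f_scale=.001)
        # tilt: slice centres low vs high
        print(cam,k,'off mm',(f.x-[x,y])*1000,'res',np.std(f.fun)*1000,len(s),'top',np.percentile(L[:,2],99),'expect',.0162+h)
if __name__=='__main__':
    ks=[int(a) for a in sys.argv[1:]]
    for c in ('wrist','scene','top'): check(c,ks)
E
python3 chk.py 3; python3 pp.py p2
```

```text
wrist 3 off mm [-0.0694  0.5449] res 0.10902287231450125 259 top 0.06765038165765432 expect 0.0672
scene 3 off mm [1.0392 0.8469] res 1.1396288501325986 114 top 0.06680224134415778 expect 0.0672
top 3 off mm [1.063  0.1961] res 2.391421000788581 40 top 0.06813858369699897 expect 0.0672
at t 22.02 tcp [ 0.6269 -0.1228  0.0267] F [ 0.184  -0.0323 -0.1656] gap 0.0552
gripped t 22.62 tcp [ 0.6279 -0.1231  0.0278] F [0.1234 0.6718 3.2044] gap 0.0225
lifted t 24.2 tcp [ 0.6265 -0.1226  0.1585] F [ 0.5614  0.2611 -0.5181] gap 0.0227
```

View pics/lift2.png

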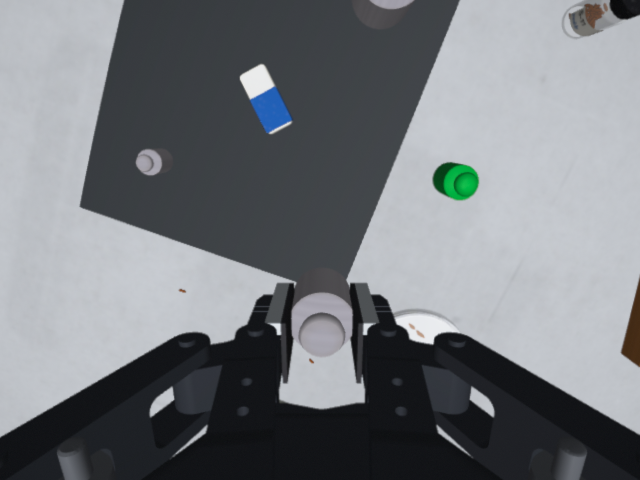

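weight_2 is held upright at (322,320).

```bash
python3 pp.py l2; python3 chk.py 2 3;  python3 pp.py p1
```

```text
above t 26.89 tcp [0.5495 0.1867 0.0452] F [-0.0436 -0.4512 -0.592 ] gap 0.0228
touch True
down t 27.21 tcp [0.55   0.1867 0.0417] F [-0.2188  0.3933  4.6189] gap 0.0226
released t 27.74 tcp [0.5486 0.1864 0.0405] F [0.8106 0.0793 0.108 ] gap 0.0429
up t 28.73 tcp [0.5484 0.1864 0.1586] F [-0.6355  0.1391 -0.0954] gap 0.0429
wrist 2 off mm [0.0672 0.6242] res 0.11380693422794742 137 top 0.057651950715524675 expect 0.0572
3 few
scene 2 off mm [1.0416 1.2505] res 1.1556447436277604 56 top 0.057594323802828515 expect 0.0572
scene 3 off mm [0.909  1.0986] res 1.5056811642585208 115 top 0.0664714686626104 expect 0.0672
top 2 off mm [1.3912 0.2602] res 1.963325964209779 22 top 0.05783146082428021 expect 0.0572
top 3 off mm [1.2299 0.2185] res 1.2789494933321353 34 top 0.06823123413394314 expect 0.0672
at t 32.13 tcp [ 0.6211 -0.2532  0.0262] F [ 0.5412 -0.1163  0.7803] gap 0.0479
gripped t 32.74 tcp [ 0.622  -0.2536  0.0272] F [0.5262 0.476  3.0307] gap 0.0152
lifted t 34.33 tcp [ 0.6207 -0.253   0.1584] F [-0.1934  0.2015 -0.9122] gap 0.0149
```

View pics/post2.png

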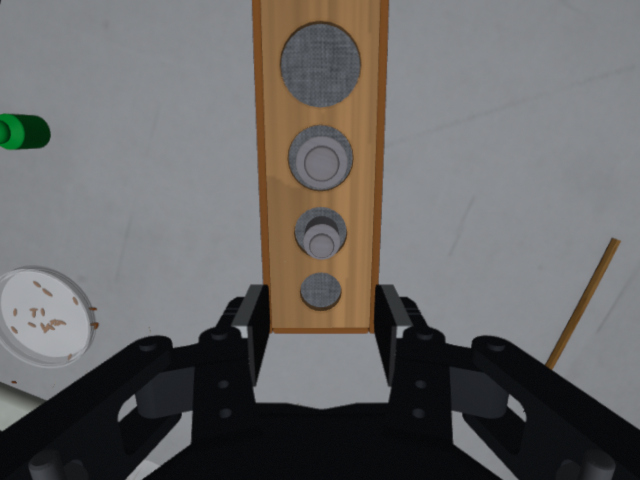

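View pics/lift1.png

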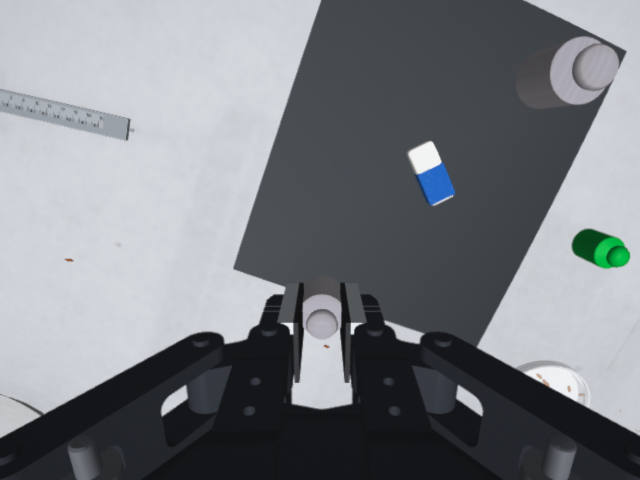

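weight_2 stands in its well at (321,240), and weight_1 is held upright at (322,315).

```bash
python3 pp.py l1; python3 chk.py 1 2;  python3 pp.py p4
```

```text
above t 37.48 tcp [0.593  0.2031 0.0447] F [ 0.1716 -0.171  -0.4541] gap 0.0151
touch True
down t 37.81 tcp [0.5934 0.2032 0.0412] F [ 0.1868 -0.0389  4.609 ] gap 0.0149
released t 38.34 tcp [0.5922 0.2029 0.0399] F [-0.4715 -0.5059  0.2976] gap 0.0361
up t 39.34 tcp [0.5918 0.2028 0.1585] F [-0.3944 -0.8939  0.1257] gap 0.036
wrist 1 off mm [-0.1404  0.4707] res 0.13829730853295472 56 top 0.04858506133616351 expect 0.0482
wrist 2 off mm [-0.0802  0.5507] res 0.029790830368835328 21 top 0.05775329631262147 expect 0.0572
scene 1 off mm [0.6999 0.9789] res 1.0356278693029763 18 top 0.04695978759072127 expect 0.0482
scene 2 off mm [0.7334 1.0407] res 1.0560737978795711 51 top 0.05693541885392558 expect 0.0572
top 1 off mm [1.0203 0.4725] res 0.33385496462441316 10 top 0.049759452340548516 expect 0.0482
top 2 off mm [1.431  0.5441] res 0.6909673129210812 24 top 0.05922264841043986 expect 0.0572
at t 42.65 tcp [ 0.4613 -0.1407  0.0309] F [0.3889 0.2886 0.5022] gap 0.07
gripped t 43.23 tcp [ 0.4622 -0.1415  0.0318] F [-1.5054 -1.3931  6.3989] gap 0.0387
lifted t 44.79 tcp [ 0.4608 -0.1405  0.1587] F [ 0.7721  0.4547 -5.4213] gap 0.0385
```

View pics/post1.png

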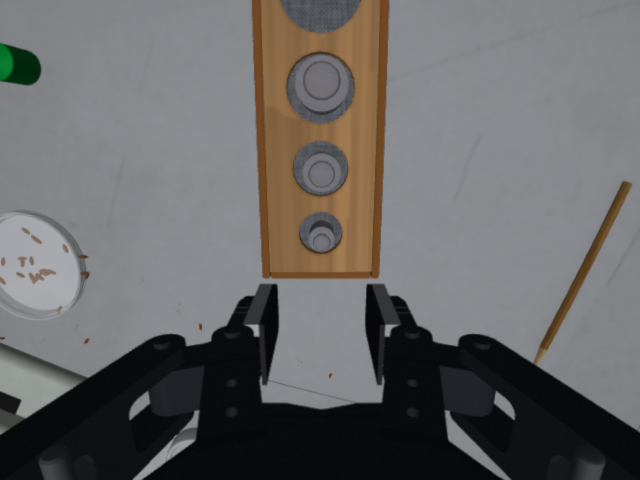

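View pics/lift4.png

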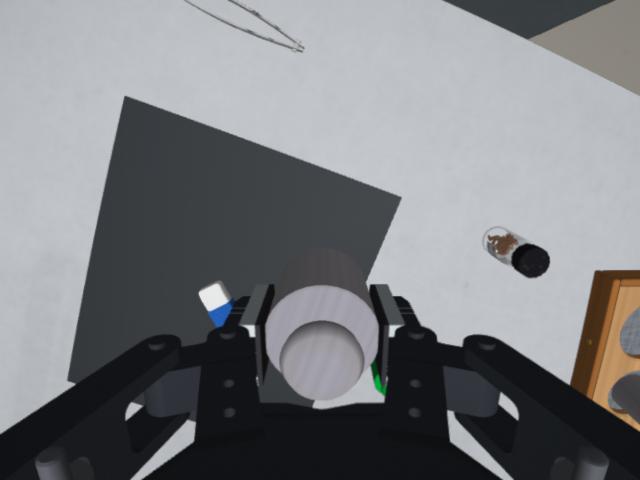

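weight_1 stands in its well at (321,238), and weight_4 is held upright at (322,330).

```bash
python3 pp.py l4; python3 - <<'E'
from pp import *
import chk
ctrl.move_ptp([.45,.16,.26],O); ctrl.dwell(.3); cap('wrist','fin_w.png'); 
for c in ('wrist','scene','top'): chk.check(c,[1,2,3,4])
for n in ('scene','top'):
    c=cap(n,f'fin_{n}.png')
    for t in ('seed_vial','counted_dish'):
        for d in ctrl.spot_point(t,n)[:1]: print(n,t,w(c,d['point']))
st('end')
E
```

```text
above t 47.35 tcp [0.4415 0.1456 0.0492] F [ 0.9367  0.1221 -5.9278] gap 0.0383
touch True
down t 47.67 tcp [0.442  0.1456 0.0458] F [-0.6561  0.5294  5.6979] gap 0.0384
released t 48.19 tcp [0.4395 0.1452 0.0439] F [-0.3579  0.2999 -0.5548] gap 0.0581
up t 49.17 tcp [0.4403 0.1453 0.1588] F [-1.0728  0.2977 -0.3874] gap 0.0583
wrist 1 off mm [0.1861 0.5553] res 0.3742165938403925 55 top 0.04840037336770167 expect 0.0482
wrist 2 off mm [0.0855 0.5769] res 0.2532002763427231 139 top 0.05775212922241033 expect 0.0572
wrist 3 off mm [-0.1387  0.5428] res 0.18967448081425073 186 top 0.06767231874312159 expect 0.0672
wrist 4 off mm [-0.3215  0.4781] res 0.0695999879866289 119 top 0.08082174893020469 expect 0.0802
scene 1 off mm [0.6624 0.7856] res 1.0884586668597487 19 top 0.04796023894774592 expect 0.0482
scene 2 off mm [0.7642 0.9151] res 1.11650716453048 55 top 0.057157462435332214 expect 0.0572
scene 3 off mm [0.841  0.8753] res 1.1203137917689157 111 top 0.06644672725516321 expect 0.0672
scene 4 off mm [0.1615 0.7103] res 0.9968824732725222 217 top 0.07993326034127601 expect 0.0802
top 1 off mm [1.1432 0.8337] res 0.6575898103591783 8 top 0.04900878570595083 expect 0.0482
top 2 off mm [1.3861 0.5401] res 2.4675484060004464 27 top 0.05835713011929526 expect 0.0572
top 3 off mm [ 0.4161 -0.1058] res 5.234817659741924 12 top 0.04200004223181653 expect 0.0672
top 4 off mm [0.5091 0.3972] res 1.0116104385602374 45 top 0.08093756088382416 expect 0.0802
scene seed_vial [ 0.4233 -0.0032  0.0015]
scene counted_dish [ 0.7053 -0.0103  0.0016]
top seed_vial [ 0.4239 -0.0041 -0.0048]
top counted_dish [ 0.7068 -0.0045 -0.0029]
end t 50.46 tcp [0.4501 0.16   0.2601] F [1.0579 0.2342 0.4999] gap 0.0581
```

View pics/fin_w.png

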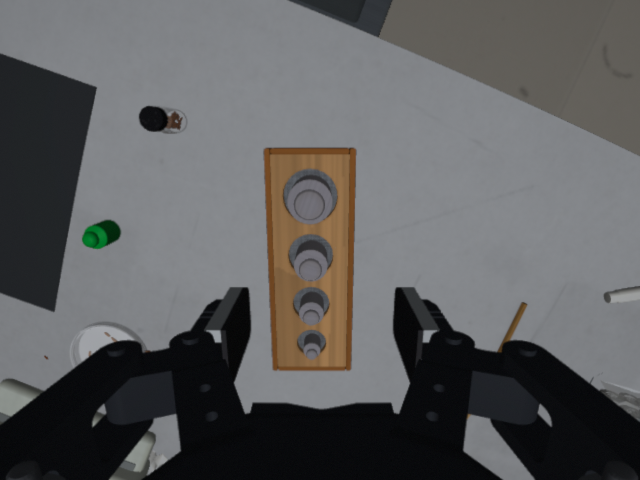

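View pics/fin_scene.png

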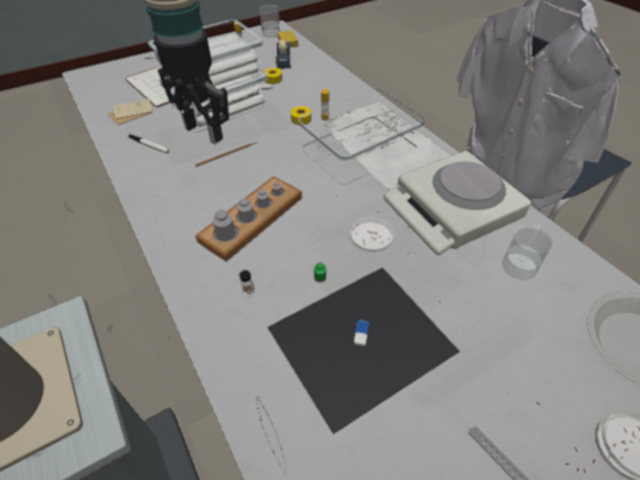

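All four weights stand upright in their wells: in the wrist view they run from (310,198) to (312,347), largest to smallest. The vial at (246,281) and the dish at (372,235) in the scene view haven't moved, and the gripper is clear.

```bash
python3 -c "
from rig import ctrl
ctrl.close_job(); print('done')"
```

```text
the job is handed in; nothing more can be done
done
```

I put the four steel weights back in the wooden block, one at a time, each in the well for its size, and handed the job in at about 50 s. The green look-alike was left alone.

- **Placement:** In the last wrist and scene views, all four weights stood upright and within about 1.5 mm of the well centres I had measured. Their tops were within about 1 mm of the height expected when fully down.
- **Bystanders:** The vial and dish were found within the network's roughly 4 mm accuracy of where they started, and the gripper was clear of everything.
- **Check that disagreed:** The top camera's reading for weight_3 was poor (12 points, top height 0.042 m instead of 0.067 m). Probably the arm blocked that camera's view. The wrist and scene cameras both showed weight_3 fully down.

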